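# Raise the lower prop until its button locks in the next hole

### The arm

A 7-joint arm with a two-finger parallel gripper is mounted at the origin on a cart in front of the work surface, level with it; the furniture and walls round the work are solid. World frame = base frame: x ahead of the robot, y to its left, z up, the work surface at z = 0. Lengths are in m, angles in rad, forces in N, time in s.
With the tool pointing down it reaches from about 0.425 to 1.025 m from the base axis. Payload 9.4 kg.
Tool frame: the origin (TCP) lies between the finger pads; the fingertips stand 11 mm ahead of it and the grasp point (between the pads) lies 8 mm behind it; z points along the fingers, y is the line along which they close (so a half turn about z gives the same grasp; the last joint's range is limited). The gripper opens to 93 mm and grips with 3 to 60 N. Pads are 15 mm wide; open, the fingers measure 128 mm over their backs; the gripper's body (75 mm by 188 mm) begins 65 mm behind the grasp point.
Start: joints at [-1.399, 0.599, -0.003, 1.599, 0.002, 0.943, -0.08], TCP at [0.179, 0.703, 0.193] pointing down, gripper open.
Joint ranges: [-2.57, 2.57], [-0.35, 1.97], [-1.29, 1.29], [0.11, 2.56], [-1.05, 4.19], [0.11, 1.86], [-2.63, 2.63]. Speed limits (rad/s): [2.22, 2.22, 3.01, 3.01, 3.14, 3.14, 3.14].

### API

Orientations are given as a unit quaternion [w, x, y, z].
In Python, from rig import robot gives the robot as it stands.
- The arm moves only by the shell command python3 -m creep 'ROWS' [OPENING]. ROWS is JSON, a list of rows, each a list of 6 numbers: the shift along the tool's x, y, z in cm, then the turn, a rotation vector about the tool's x, y, z in rad. In form: [[dx, dy, dz, ax, ay, az], ...]. A call has 1 to 12 rows; each row shifts and turns the commanded pose from where the row before left it, along the tool's axes as they then stand; what a row does not reach is not made up. A row lasts 1/12 s, in which the tool goes at most 41.7 mm and 7.16 degrees, less where a joint would pass 70% of its speed; a pose out of reach is approached as far as the arm can. A call with a gripper value outside its range is refused whole. OPENING is the closure, from 0 (fully open) to 1 (shut), set as the call begins (- or left out, the last holds). The fingers move at their own pace and stop on an object; the grip force is fixed at half the most. Time passes only in rows, so rows that do not move let the fingers close. It gives the time, the measured TCP pose, the force, the opening and the grip force at its end, in the units of the state.
- robot.sense(): the state, without advancing time (a new reading comes with each control period).
- robot.get_image(name): name is "scene" or "side" or "wrist"; returns a dict with "img" (420x560x3 uint8, red, green, blue), "K" (3x3 intrinsics, pixels), "world_from_camera" (4x4, takes a point from camera to world coordinates). Camera axes: x right, y down, z forward; pixel columns grow to the right and rows downward; lengths in m; the calibration is good to about 2 mm. A picture is of the moment at which its call begins. There is no depth.
- robot.hand_in(): hands the job in; it is judged then, once.
Trained networks look in a picture, given as the dict that the camera call returned (one of the last four; its "shot" number tells which), for a name from the list of things; names that differ only in an ending like _2 or _b are one class to them, and where a whole thing is asked for, a point or a joint stands for the part that bears it (a point fixed in the world has none). Each returns a list of dicts, best first, with "score" (0 to 1); they miss things now and then, are a little off and sometimes report something else, mostly with a low value. They report only what shows in the picture. A call takes as long as a camera call.
- robot.masks_of(picture, name): "region" (420x560 bool, what is visible of it) and "rect" ([centre column, centre row, width, height] in pixels, round what is visible of it).
- robot.pinpoint(picture, name): "point" ([column, row] in pixels: a listed point, or the origin of a listed thing).
The state is a dict: "clock": time; "qpos": joint angles; "qvel": joint speeds; "joint_torque": joint torques, N m; "tcp_pos": TCP position; "eef_rot": TCP orientation; "ft_force": force on the tool from outside, world axes, zero at the start; "moment": the same for the moment, N m; "grip_width": opening from 0.0 (shut) to 1.0 (fully open); "grip_force": force on a finger pad.
Only numpy, scipy, OpenCV 4.12 (cv2) and the standard library are available. Lean on these libraries where they do the work, as an engineer would, in place of code of your own. Each camera call takes 0.05 s, during which the arm holds its last target. There are 200 camera calls.

### The job

Two telescoping props stand on the bench to carry a panel level, but one of them is too low: its sprung button is still hidden behind the tube wall between two holes. Lift the head of that lower prop straight up until its button pops out through the next hole, so that it is locked at the same height as the other prop, then let go. Leave the other prop at its height.

Things in the scene. Friction and masses are not known exactly. Their poses are not given: they have to be found in the camera images.
- unset_head (a point): Top centre of the lower prop's dark steel head, to be gripped and lifted: a bar 30 mm along x, 72 mm along y, from 3 to 27 mm below this point (a 3 mm rubber pad lies on top; a 5 mm lip at either y end rises 7 mm above it). Grip its middle across x. z is up, x points from the face with the holes to the back, within 25 degrees of straight away from the robot. 264 mm above the bench when done.
- unset_tube (a joint): Draw-out of the lower prop's bright 28 mm square inner tube, m: 0, 0.050, 0.100 with the button in the lowest, middle, top hole, 2 mm play. Goal 0.050; starts at 0.014 to 0.030. Some 4 N of friction keeps it where it is left; lifting takes 5 to 8 N. In a hole the button stops it both ways. At least 41 mm of it is bare between the bar and the outer tube.
- unset_button (a joint): How far the lower prop's sprung button is pushed in, m: 0.008 behind the wall, 0 when popped out: a 10 mm brass-coloured pin 5 mm proud of the front face. It pops by itself at a hole. Outer tube: grey, 36 mm square, 160 mm high, on a 110 mm square foot screwed to the bench; front face with 14 mm holes 35, 85 and 135 mm above the bench.
- set_tube (a joint): Draw-out of the taller prop, m. It is built alike, also screwed down, stands 16 cm or more from the lower one (axis to axis), and is already locked in its middle hole at 0.050. To be left there.

How it is judged:
At the end, for the whole second after the job is handed in: The lower prop's button is out (less than 3 mm pushed in) through the middle hole, its tube drawn out 50 mm within 5 mm and at rest; the other prop's tube is still at 50 mm within 5 mm (value of joint unset_tube between 0.045 and 0.055 m and value of joint unset_button below 0.003 m and velocity of joint unset_tube between -0.01 and 0.01 m/s and value of joint set_tube between 0.045 and 0.055 m); the robot touches nothing.
It fails at once if the taller prop's tube is moved out of its hole (more than 8 mm) (value of joint set_tube below 0.042 m or value of joint set_tube above 0.058 m).
It also fails if it takes over 32 s, if anything falls off the work surface, if the arm or the gripper's body presses on something with over 40 N, if the wrist force passes 120 N, or if a joint passes its speed limit or range.

## Working session

There is one attempt and no reset: what is moved stays moved. The work goes in short steps, Python scripts to look and compute and a shell command to move; the robot and the scene stay as the last step left them, time stands still between calls to the robot, and variables do not carry over. Pictures are saved under pics/ and viewed, at most 10 in all, crops included, and the job is handed in when it is done.

```bash
mkdir -p pics
cat > h.py <<'E'
import numpy as np,cv2
from rig import robot
def ray(p,uv):
    T=np.array(p["world_from_camera"]);d=T[:3,:3]@np.linalg.inv(p["K"])@[uv[0],uv[1],1]
    return T[:3,3],d/np.linalg.norm(d)
def tri(rs):
    A=np.zeros((3,3));b=np.zeros(3)
    for o,d in rs:
        P=np.eye(3)-np.outer(d,d);A+=P;b+=P@o
    x=np.linalg.solve(A,b)
    return x,[np.linalg.norm(np.cross(x-o,d)) for o,d in rs]
def proj(p,X):
    T=np.linalg.inv(p["world_from_camera"]);c=np.array(p["K"])@(T[:3,:3]@np.array(X)+T[:3,3]);return c[:2]/c[2]
E
python3 - <<'E'
from h import *
R=[]
ims=[]
for n in("scene","side"):
    p=robot.get_image(n);ims.append(p["img"])
    print(n,np.round(np.array(p["world_from_camera"]),3).tolist())
    for k in("unset_head","unset_tube","unset_button","set_tube"):
        print(k,[(np.round(d["point"],1).tolist(),round(d["score"],2)) for d in robot.pinpoint(p,k)[:3]],[(np.round(d["rect"],1).tolist(),round(d["score"],2)) for d in robot.masks_of(p,k)[:3]])
    q=robot.pinpoint(p,"unset_head")
    if q:R.append(ray(p,q[0]["point"]))
if len(R)==2:print(tri(R))
for n,i in zip(("scene","side"),ims): cv2.imwrite(f"pics/{n}.png",i[:,:,::-1])
s=robot.sense();print(s["clock"],s["tcp_pos"],s["eef_rot"])
E
```

```text
scene [[0.59, -0.542, 0.598, -0.109], [-0.808, -0.389, 0.443, -0.61], [-0.008, -0.745, -0.667, 0.904], [0.0, 0.0, 0.0, 1.0]]
unset_head [] [([221.9, 164.8, 30.9, 52.3], 0.87)]Traceback (most recent call last):
  File "<stdin>", line 8, in <module>
ValueError: it knows: unset_head
```

Run:
```python
from h import *
R=[]
for n in("scene","side"):
    p=robot.get_image(n);cv2.imwrite(f"pics/{n}.png",p["img"][:,:,::-1])
    q=robot.pinpoint(p,"unset_head");print(n,[(d["point"],d["score"]) for d in q])
    if n=="side":print(np.round(p["world_from_camera"],3).tolist())
    for k in("unset_head","unset_tube","unset_button","set_tube"):
        try:print(k,[(np.round(d["rect"],1).tolist(),round(d["score"],2)) for d in robot.masks_of(p,k)[:3]])
        except Exception as e:print(k,e)
    if q:R.append(ray(p,q[0]["point"]))
if len(R)==2:print(tri(R))
s=robot.sense();print(s["clock"],s["tcp_pos"],s["eef_rot"])
```

```text
scene [([220.3, 151.3], 0.7)]
unset_head [([221.8, 164.8, 31.8, 50.6], 0.8)]
unset_tube []
unset_button [([221.6, 160.0, 29.3, 42.4], 0.37)]
set_tube [([338.6, 226.9, 44.7, 80.9], 0.55)]
side [([250.7, 134.3], 0.91)]
[[0.879, -0.31, 0.361, 0.194], [-0.476, -0.556, 0.681, -0.846], [-0.011, -0.771, -0.637, 0.797], [0.0, 0.0, 0.0, 1.0]]
unset_head [([252.8, 145.1, 22.1, 44.5], 0.9)]
unset_tube [([250.9, 141.9, 21.4, 41.1], 0.74)]
unset_button []
set_tube [([318.0, 230.8, 43.8, 99.4], 0.65)]
(array([0.59090297, 0.05688491, 0.21366731]), [np.float64(0.00022183884935864976), np.float64(0.0002218388493587647)])
0.75 [0.17852656 0.70267066 0.19324125] [2.28966256e-05 1.24064445e-01 9.92274162e-01 1.21969560e-05]
```

View pics/scene.png

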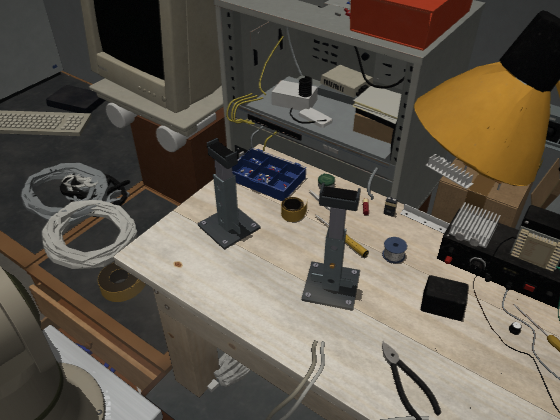

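View pics/side.png

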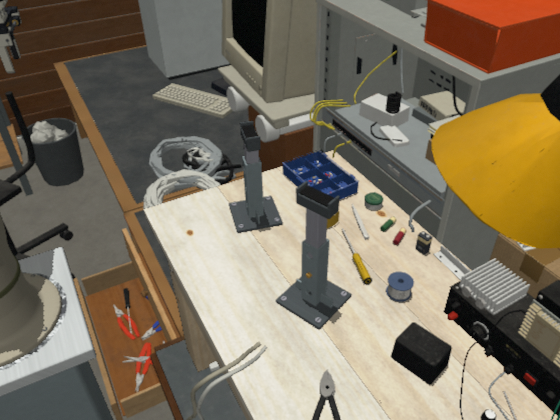

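The scene view shows the lower prop on the left (head ~(221,151), foot ~(229,228)). The taller one is on the right, head ~(340,195), with its brass button visible at ~(332,265). The side view agrees: lower head ~(251,134), taller head ~(318,198) with its button at (308,274). I'll zoom in on the lower prop.

Run:
```python
import cv2,numpy as np
a=cv2.imread("pics/scene.png")[130:255,185:270];b=cv2.imread("pics/side.png")[115:240,215:300]
cv2.imwrite("pics/z.png",np.hstack([cv2.resize(i,None,fx=4.7,fy=4.7,interpolation=cv2.INTER_CUBIC) for i in(a,b)]))
```

```text
(no output)
```

View pics/z.png

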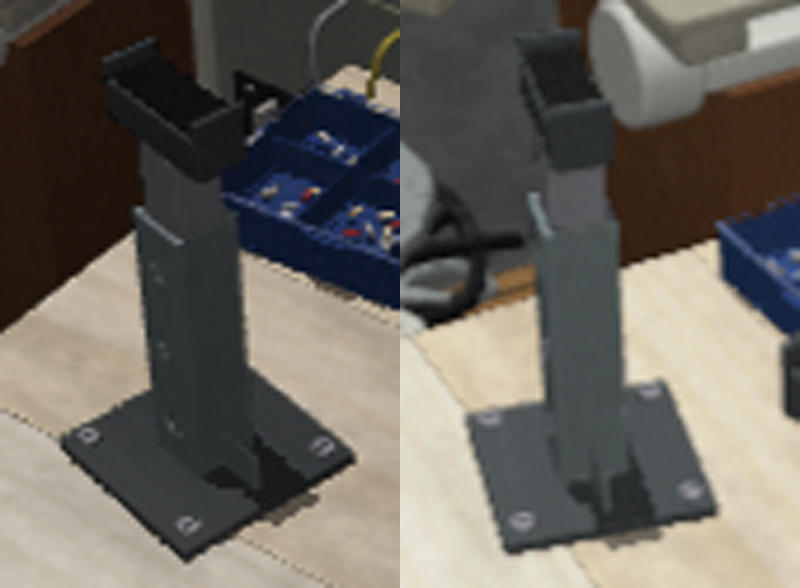

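The crop shows the lower prop's foot corners and head lip corners clearly in both views. No button is visible in its three holes. Next I fit the pose from these corners.

Run:
```python
from h import *
from scipy.optimize import least_squares
P={n:robot.get_image(n) for n in("scene","side")}
off={"scene":(185,130),"side":(215,115)}
F=.055
obs={"scene":{"f":[(-F,F,62,440),(-F,-F,187,552),(F,-F,355,450)],"h":[(-1,1,105,62),(1,1,153,38),(-1,-1,192,130),(1,-1,240,105)]},
"side":{"f":[(-F,F,68,415),(-F,-F,107,545),(F,-F,317,507),(F,F,263,382)],"h":[(-1,1,120,38),(1,1,175,30),(-1,-1,148,112),(1,-1,210,105)]}}
def res(t,hy):
    x,y,a,z=t;r=[]
    c,s=np.cos(a),np.sin(a)
    for n in obs:
        for k in"fh":
            for dx,dy,u,v in obs[n][k]:
                if k=="h":dx*=.015;dy*=hy
                q=proj(P[n],[x+c*dx-s*dy,y+s*dx+c*dy,.006 if k=="f" else z+.007])
                r+=list(q-np.array(off[n])-np.array([u,v])/4.7)
    return r
for hy in(.036,.041):
    o=least_squares(res,[.59,.06,0,.23],args=(hy,));print(hy,o.x,np.sqrt(2*o.cost/len(o.fun)),np.round(o.fun.reshape(-1,2),1).tolist())
    for n in P:print(proj(P[n],[o.x[0],o.x[1],o.x[3]]))
# other prop
print("set",tri([ray(P["scene"],(340,195)),ray(P["side"],(318,197))]))
from scipy.spatial.transform import Rotation as Ro
s=robot.sense();q=s["eef_rot"];print(Ro.from_quat([*q[1:],q[0]]).as_matrix().round(3),s["tcp_pos"],s["clock"])
```

```text
0.036 [ 0.58337489  0.04349236 -0.23161992  0.22638794] 0.6715124027432545 [[-0.9, -0.6], [-0.5, 0.3], [0.5, 0.4], [-0.7, -0.3], [0.3, -0.4], [0.7, 0.2], [1.9, -0.1], [-1.3, -0.5], [-1.0, 0.2], [0.2, -0.2], [0.4, -0.9], [-1.0, -0.1], [0.7, -0.3], [-0.2, 0.8], [0.7, 0.2]]
[222.32703764 150.17319495]
[249.8786467  132.94381333]
0.041 [ 0.58348366  0.04365416 -0.24315765  0.22641026] 1.225466128605105 [[-0.9, -0.9], [-0.9, 0.2], [0.4, 0.6], [-2.0, -1.5], [-0.9, -1.5], [1.9, 1.2], [3.2, 1.0], [-1.0, -0.7], [-1.3, -0.0], [0.0, -0.0], [0.7, -0.8], [-1.3, -1.3], [0.4, -1.5], [0.1, 1.9], [1.0, 1.4]]
[222.30156914 150.11485289]
[249.89148254 132.88802071]
set (array([ 0.57160769, -0.2545923 ,  0.25700903]), [np.float64(0.0008011525011355979), np.float64(0.0008011525011354955)])
[[-0.969  0.246  0.   ]
 [ 0.246  0.969  0.   ]
 [-0.     0.    -1.   ]] [0.17852016 0.70268101 0.19323033] 0.85
```

```bash
python3 -m creep '[[0,0,-3.5,0,0,0],[0,0,-3.5,0,0,0],[0,0,-3.5,0,0,0],[0,0,-3.5,0,0,0],[-2.8,-2.7,0,0,0,0],[-2.8,-2.7,0,0,0,0],[-2.8,-2.7,0,0,0,0],[-2.8,-2.7,0,0,0,0],[-2.8,-2.7,0,0,0,0],[-2.8,-2.7,0,0,0,0],[-2.8,-2.7,0,0,0,0],[-2.8,-2.7,0,0,0,0]]' 0
```

```text
clock: 1.85
tcp_pos: [0.3431, 0.4364, 0.3335]
eef_rot: [0.0, 0.124, 0.992, 0.0]
ft_force: [0.7, -0.6, 0.3]
grip_width: 0.999
grip_force: 0.0
```

```bash
python3 -m creep '[[-2.8,-2.7,0,0,0,0],[-2.8,-2.7,0,0,0,0],[-2.8,-2.7,0,0,0,0],[-2.8,-2.7,0,0,0,0],[-2.8,-2.7,0,0,0,0],[-2.8,-2.7,0,0,0,0],[-2.8,-2.7,0,0,0,0],[-2.8,-2.7,0,0,0,0]]'; python3 -m creep '[[0,0,0,0,0,0.12],[0,0,0,0,0,0.12],[0,0,0,0,0,0.12],[0,0,0,0,0,0.12],[0,0,0,0,0,0.12],[0,0,0,0,0,0.12],[0,0,0,0,0,0.12],[0,0,0,0,0,0.12],[0,0,0,0,0,0.12],[0,0,0,0,0,0.12],[0,0,0,0,0,0.12],[0,0,0,0,0,0.12]]'
```

```text
clock: 2.52
tcp_pos: [0.507, 0.1719, 0.3336]
eef_rot: [0.0, 0.124, 0.992, 0.0]
ft_force: [0.3, -0.0, 0.6]
grip_width: 1.002
grip_force: 0.0
clock: 3.52
tcp_pos: [0.5063, 0.1737, 0.3334]
eef_rot: [-0.0, 0.75, 0.662, 0.0]
ft_force: [0.5, -0.3, -1.0]
grip_width: 1.0
grip_force: 0.0
```

```bash
python3 -m creep '[[-3,2.3,0,0,0,0],[-3,2.3,0,0,0,0],[-3,2.3,0,0,0,0],[-3,2.3,0,0,0,0],[0,0,0,0,0,0.11],[0,0,0,0,0,0],[0,0,0,0,0,0]]'
python3 - <<'E'
from h import *
p=robot.get_image("wrist");cv2.imwrite("pics/w1.png",p["img"][:,:,::-1])
q=robot.pinpoint(p,"unset_head");print([(d["point"],d["score"]) for d in q],robot.masks_of(p,"unset_head")[:1] and robot.masks_of(p,"unset_head")[0]["rect"])
print(proj(p,[.5834,.0435,.2264]),np.round(p["world_from_camera"],3).tolist())
for z in(.226,.231):
  if q:
    o,d=ray(p,q[0]["point"]);print(o+d*(z-o[2])/d[2])
m=robot.masks_of(p,"unset_head")
if m:
    c,_=cv2.findContours(m[0]["region"].astype(np.uint8),0,2);print(cv2.minAreaRect(max(c,key=len)))
E
```

```text
clock: 4.1
tcp_pos: [0.5833, 0.0441, 0.333]
eef_rot: [-0.0, 0.782, 0.623, -0.0]
ft_force: [0.2, -0.2, -0.2]
grip_width: 0.999
grip_force: 0.0
[] [276.6, 190.9, 24.7, 73.7]
[277.06903112 193.85722346] [[0.975, -0.215, -0.06, 0.601], [-0.223, -0.938, -0.265, 0.117], [0.0, 0.271, -0.962, 0.524], [0.0, 0.0, 0.0, 1.0]]
((276.5, 192.0), (72.0, 29.0), 90.0)
```

View pics/w1.png

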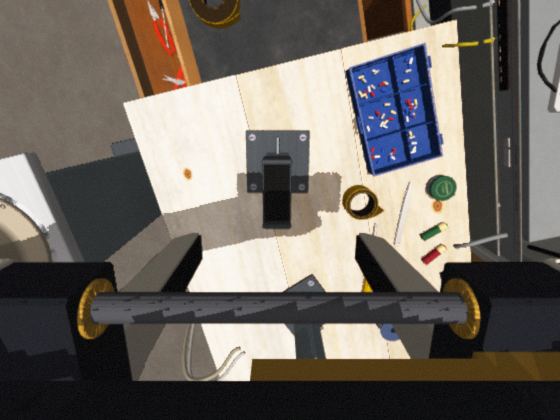

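The wrist view shows the head bar at columns 263–291, rows 153–228, parallel to the fingers. My estimate projects to (277,194), which matches, so I descend.

```bash
python3 -m creep '[[0,0,2.5,0,0,0],[0,0,2.5,0,0,0],[0,0,2.5,0,0,0],[0,0,2.5,0,0,0],[0,0,1.5,0,0,0],[0,0,1.5,0,0,0],[0,0,0.2,0,0,0],[0,0,0,0,0,0]]'; python3 -m creep '[[0,0,0,0,0,0],[0,0,0,0,0,0],[0,0,0,0,0,0],[0,0,0,0,0,0],[0,0,0,0,0,0],[0,0,0,0,0,0],[0,0,0,0,0,0],[0,0,0,0,0,0]]' 1
python3 - <<'E'
from h import *
p=robot.get_image("side");cv2.imwrite("pics/s2.png",cv2.resize(p["img"][80:260,160:400,::-1],None,fx=3,fy=3))
E
```

```text
clock: 5.02
tcp_pos: [0.5831, 0.0443, 0.2008]
eef_rot: [-0.0, 0.782, 0.623, -0.001]
ft_force: [0.8, -0.0, -0.4]
grip_width: 0.995
grip_force: 0.0
clock: 5.68
tcp_pos: [0.5836, 0.0437, 0.2013]
eef_rot: [0.0, 0.783, 0.622, 0.0]
ft_force: [1.0, 0.2, 0.2]
grip_width: 0.474
grip_force: 0.0
```

View pics/s2.png

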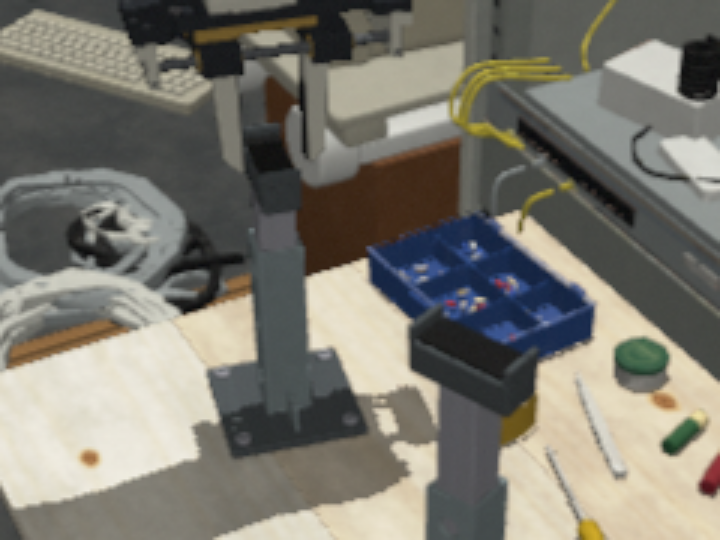

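The side view shows the fingers on either side of the bar, around (232,150) and (312,140) in the crop, still closing.

```bash
python3 -m creep '[[0,0,0,0,0,0],[0,0,0,0,0,0],[0,0,0,0,0,0],[0,0,0,0,0,0],[0,0,0,0,0,0],[0,0,0,0,0,0]]'
```

```text
clock: 6.23
tcp_pos: [0.5813, 0.0441, 0.2008]
eef_rot: [-0.002, 0.783, 0.622, -0.001]
ft_force: [-8.2, 2.1, 3.7]
grip_width: 0.266
grip_force: 56.9
```

```bash
python3 -m creep '[[0,-0.2,0,0,0,0],[0,0,0,0,0,0],[0,0,0,0,0,0],[0,0,0,0,0,0]]'
```

```text
clock: 6.57
tcp_pos: [0.5814, 0.0441, 0.201]
eef_rot: [-0.0, 0.783, 0.622, -0.0]
ft_force: [-0.3, 0.7, -4.4]
grip_width: 0.268
grip_force: 50.1
```

```bash
python3 -m creep '[[0,0,-0.2,0,0,0],[0,0,-0.2,0,0,0],[0,0,-0.2,0,0,0],[0,0,-0.2,0,0,0],[0,0,-0.2,0,0,0],[0,0,-0.2,0,0,0],[0,0,-0.2,0,0,0],[0,0,-0.2,0,0,0],[0,0,0,0,0,0]]'
python3 - <<'E'
from h import *
p=robot.get_image("scene");cv2.imwrite("pics/s3.png",cv2.resize(p["img"][110:260,160:320,::-1],None,fx=4,fy=4))
E
```

```text
clock: 7.32
tcp_pos: [0.5814, 0.0441, 0.2177]
eef_rot: [-0.0, 0.783, 0.622, -0.0]
ft_force: [-3.8, 0.4, -2.9]
grip_width: 0.269
grip_force: 50.1
```

View pics/s3.png

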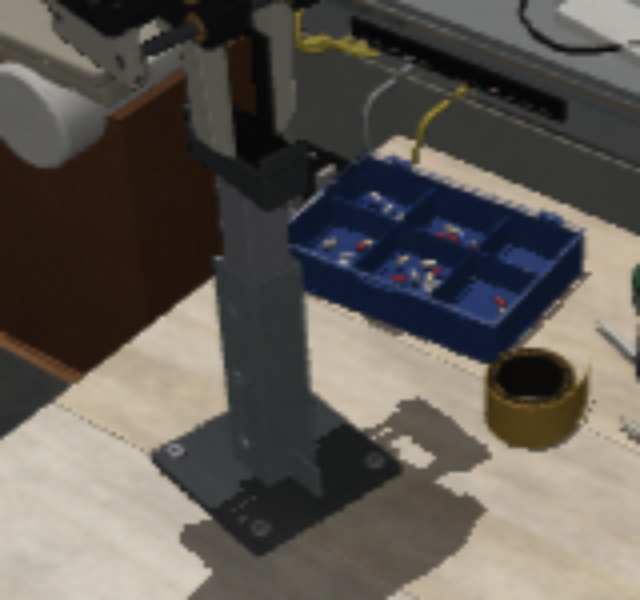

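The scene view shows the bare tube between bar and outer tube is longer, about 19 px against 13 before, so the head is rising with the grip. No button shows yet.

```bash
for i in 1; do python3 -m creep '[[0,0,-0.15,0,0,0],[0,0,-0.15,0,0,0],[0,0,-0.15,0,0,0],[0,0,-0.15,0,0,0],[0,0,-0.15,0,0,0],[0,0,-0.15,0,0,0]]'; python3 -m creep '[[0,0,-0.1,0,0,0],[0,0,-0.1,0,0,0],[0,0,-0.1,0,0,0]]';  done
```

```text
clock: 7.87
tcp_pos: [0.5814, 0.0441, 0.2263]
eef_rot: [-0.0, 0.783, 0.622, -0.0]
ft_force: [-2.5, 0.3, -9.4]
grip_width: 0.267
grip_force: 48.7
clock: 8.12
tcp_pos: [0.5814, 0.0441, 0.2293]
eef_rot: [-0.0, 0.783, 0.622, -0.0]
ft_force: [-3.4, 0.9, -9.9]
grip_width: 0.268
grip_force: 48.8
```

```bash
python3 -m creep '[[0,0,-0.1,0,0,0],[0,0,-0.1,0,0,0]]'; python3 -m creep '[[0,0,-0.1,0,0,0],[0,0,-0.1,0,0,0]]'
```

```text
clock: 8.28
tcp_pos: [0.5814, 0.0441, 0.2313]
eef_rot: [-0.0, 0.783, 0.622, -0.0]
ft_force: [-3.2, -0.1, -7.4]
grip_width: 0.268
grip_force: 48.9
clock: 8.45
tcp_pos: [0.5814, 0.0441, 0.2333]
eef_rot: [-0.0, 0.783, 0.622, -0.0]
ft_force: [-4.0, 0.1, -7.8]
grip_width: 0.271
grip_force: 49.1
```

```bash
python3 -m creep '[[0,0,-0.1,0,0,0],[0,0,-0.1,0,0,0]]'|grep -E "tcp|ft_f"; python3 -m creep '[[0,0,-0.1,0,0,0],[0,0,0,0,0,0]]'|grep -E "tcp|ft_f"
```

```text
tcp_pos: [0.5814, 0.0441, 0.2354]
ft_force: [-5.1, 0.1, -5.9]
tcp_pos: [0.5814, 0.0441, 0.2366]
ft_force: [-5.3, 0.6, -3.7]
```

Run:
```python
from h import *
out=[]
for n,(x,y) in(("scene",(185,120)),("side",(215,105))):
    p=robot.get_image(n);out.append(cv2.resize(p["img"][y:y+115,x:x+75,::-1],None,fx=5,fy=5,interpolation=cv2.INTER_CUBIC))
cv2.imwrite("pics/s4.png",np.hstack(out))
```

```text
(no output)
```

View pics/s4.png

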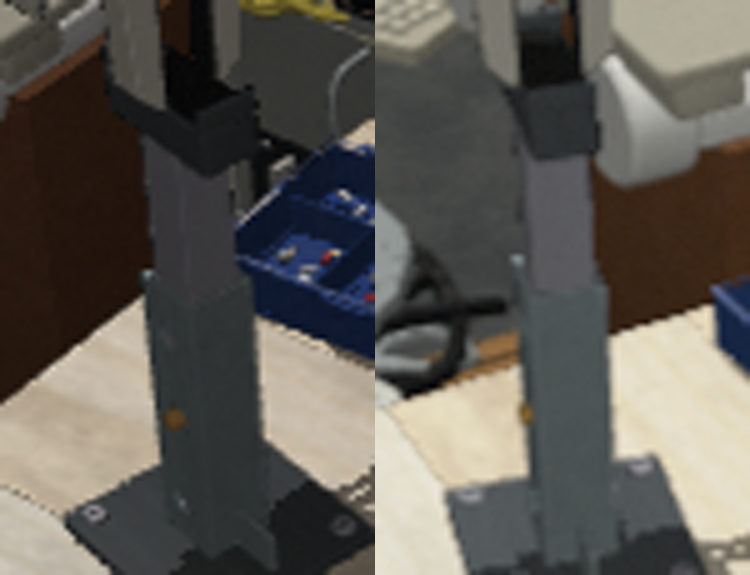

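Both views show the brass button proud in the middle hole (scene crop (175,418), side crop (527,412)), so the prop is locked. Now I release and retreat upwards.

```bash
python3 -m creep '[[0,0,0,0,0,0],[0,0,0,0,0,0],[0,0,0,0,0,0],[0,0,0,0,0,0],[0,0,0,0,0,0],[0,0,0,0,0,0],[0,0,0,0,0,0],[0,0,0,0,0,0],[0,0,0,0,0,0],[0,0,0,0,0,0],[0,0,0,0,0,0],[0,0,0,0,0,0]]' 0; python3 -m creep '[[0,0,-0.5,0,0,0],[0,0,-1,0,0,0],[0,0,-1.5,0,0,0],[0,0,-2,0,0,0],[0,0,-2,0,0,0],[0,0,-2,0,0,0],[0,0,-1,0,0,0],[0,0,0,0,0,0],[0,0,0,0,0,0],[0,0,0,0,0,0]]'
python3 - <<'E'
from h import *
out=[]
for n,(x,y) in(("scene",(185,120)),("side",(215,105))):
    p=robot.get_image(n);out.append(cv2.resize(p["img"][y:y+115,x:x+75,::-1],None,fx=5,fy=5,interpolation=cv2.INTER_CUBIC))
cv2.imwrite("pics/s5.png",np.hstack(out))
E
```

```text
clock: 9.88
tcp_pos: [0.5816, 0.0441, 0.2362]
eef_rot: [0.0, 0.783, 0.622, -0.0]
ft_force: [-0.2, -0.1, 0.3]
grip_width: 0.994
grip_force: 0.0
clock: 10.72
tcp_pos: [0.5811, 0.0443, 0.3354]
eef_rot: [-0.0, 0.783, 0.622, -0.0]
ft_force: [-0.2, 0.4, -0.6]
grip_width: 1.0
grip_force: 0.0
```

View pics/s5.png

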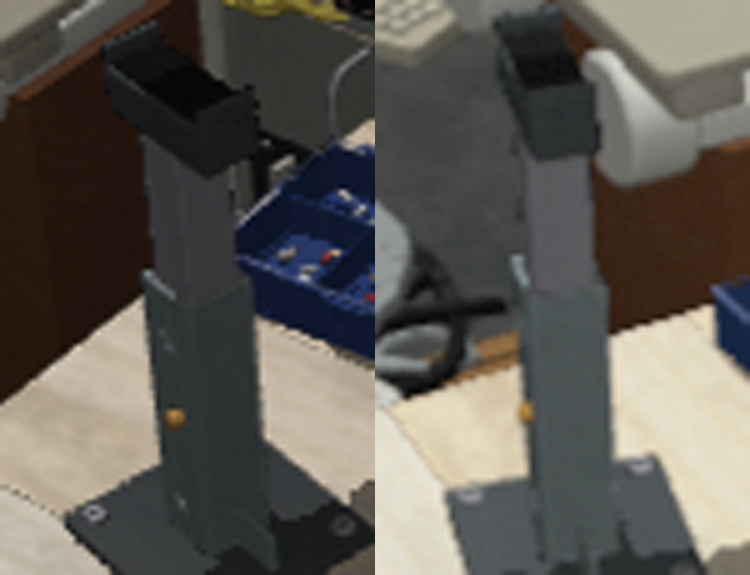

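The gripper is clear, the head has stayed up, and the button is out through the middle hole at (175,418) in the crop.

```bash
python3 -c "
from rig import robot
print(robot.hand_in())"
```

```text
the job is handed in; nothing more can be done
None
```

The lower prop is lifted and its button shows out through the middle hole; the gripper is open and clear, the taller prop was not touched, and the job was handed in at about 11 s, though the hand-in returned no verdict.

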